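# Knock a pressed pellet out of its die and lift the die away level

### The arm

A 6-joint arm with a two-finger parallel gripper is mounted at the origin on a cart in front of the work surface, level with it; the furniture and walls round the work are solid. World frame = base frame: x ahead of the robot, y to its left, z up, the work surface at z = 0. Lengths are in m, angles in degrees, forces in N, time in s.
With the tool pointing down it reaches from about 0.4 to 0.825 m from the base axis. Payload 7 kg.
Tool frame: the origin (TCP) lies midway between the tips of the shut fingers; the grasp point (between the pads) lies 19 mm behind it; z points along the fingers, y is the direction in which the jaws open and shut (so a half turn about z gives the same grasp; the last joint's range is limited). The gripper opens to 88 mm and grips with 3 to 60 N. Pads are 19 mm wide; open, the fingers measure 130 mm over their backs; the gripper's body (78 mm by 193 mm) begins 47 mm behind the grasp point.
Start: joints at [-48.352, 20.546, 0.682, 0, -70.136, -16.507], TCP at [0.287, -0.611, 0.227] pointing down, gripper open.
Joint ranges: [-176.03, 176.03], [-82.01, 121.73], [-58.28, 71.71], [-173.87, 95.51], [-174.79, -0.11], [-173.66, 173.66]. Speed limits (degrees/s): [136.94, 136.94, 172.46, 180, 180, 180].

### API

Orientations are given as [roll, pitch, yaw] about the fixed x, y, z axes, in that order (R = Rz(yaw) Ry(pitch) Rx(roll)).
In Python, from plant import ctrl, snapshot gives the robot as it stands.
- The arm moves only by the shell command python3 -m pendant 'ROWS'. ROWS is JSON, a list of rows, each a list of 7 numbers: the shift along the tool's x, y, z in m, then the turn, a rotation vector about the tool's x, y, z in rad, then the opening, from -1 (shut) to 1 (fully open), so that 0 is half open. In form: [[x, y, z, ax, ay, az, jaw], ...]. A call has 1 to 12 rows; each row is the pose to reach, as a shift and turn from the pose commanded when the call began, along the tool's axes at that moment; what a row does not reach only later rows make up. A row lasts 1/8 s, in which the tool goes at most 62.5 mm and 10.7 degrees, less where a joint would pass 70% of its speed; a pose out of reach is approached as far as the arm can. A call with a gripper value outside its range is refused whole. The fingers move at their own pace and stop on an object; the grip force is fixed at half the most. Time passes only in rows, so rows that repeat a pose let the fingers close. It gives the time, the measured TCP pose, the force and the opening at its end, in the units of the state.
- ctrl.get_obs(): the state, without advancing time (a new reading comes with each control period).
- snapshot(name): name is "side" or "top" or "wrist"; returns a dict with "image" (480x640x3 uint8, blue, green, red), "mtx" (3x3 intrinsics, pixels), "eye" and "attitude" of the camera in the world; the wrist camera has in their place "tool_from_camera" (4x4, takes a point from camera to tool coordinates, whose origin is the TCP and whose axes are the flange's). Camera axes: x right, y up, looking along -z (the intrinsics and any distortion apply to the point x, -y, -z); pixel columns grow to the right and rows downward; lengths in m; the calibration is good to about 2 mm. A picture is of the moment at which its call begins: read the wrist's pose just before it. There is no depth.
- ctrl.close_job(): hands the job in, once; it reports no verdict.
The state is a dict: "clock": time; "joint_pos": joint angles; "qvel": joint speeds; "tau": joint torques, N m; "tool_pos": TCP position; "orientation": TCP orientation; "force": force on the tool from outside, world axes, zero at the start; "moment": the same for the moment, N m; "opening": finger opening in m.
Only numpy, scipy, OpenCV 4.12 (cv2) and the standard library are available. Lean on these libraries where they do the work, as an engineer would, in place of code of your own. Each camera call takes 0.05 s, during which the arm holds its last target.

### The job

Take the small mallet and use it (not the fingers) to drive the sprung punch of the pellet die fully down, so that the pressed pellet drops out of the die into the crucible waiting in the knock-out stand. Lay the mallet back on the worktop, then take the die by its knurled body, draw it straight up off the stand to at least 10 cm above its seat, and keep it there over the stand, level and steady: the job ends with the die still held in the air. Leave the sample pots and the flat tin as they are.

Things in the scene. Friction and masses are not known exactly. Their poses are not given: they have to be found in the camera images.
- stand: knock-out stand, fixed: aluminium base disc 92 mm across and 8 mm thick, three pillars, and a top ring (72 mm outside, hole 32 mm) whose upper face is 35 mm above the worktop; Origin: on its axis at the worktop; z up. At the start the die is seated in the ring, its foot spigot (30 mm across, 6 mm deep) in the hole with 1 mm play, and an open crucible stands inside on the base disc under it
- die: pellet die (loose, 0.32 kg): upright round steel sleeve with a knurled body 44 mm across; origin on its axis at its underside (underside of the foot spigot), z up along the axis. The foot spigot is from 0 to 6 mm above the origin, the 44 mm body from 6 to 44 mm above it; the punch stands out of its top. Seated on the stand its origin is 29 mm above the worktop
- die_grip (a point): point on the die's axis at the height to grasp its 44 mm body, a little over half-way up, 31 mm above the die's underside; z up along the axis. Seated on the stand it is 60 mm above the worktop and 25 mm above the stand's top ring; the die's top face is 13 mm and the top of the punch's head 43 mm above this point
- punch (a joint): how far the die's punch is pressed down, m: 0 = up (at rest), 0.020 = fully down at its stop. A spring pushes it back up: 4 N at rest, 12 N fully down, with a few N more while it drives the pellet out (the pellet is held in the bore until the punch pushes it and is free from about 0.014 on). It springs up again when let go
- punch_top (a point): centre of the flat top of the punch's head: a steel disc 27 mm across and 8 mm thick, on the die's axis, 74 mm above the die's underside when the punch is up; the stem below is 12 mm thick
- pellet_center (a point): centre of the pressed white pellet, a disc 13 mm across and 8 mm thick, 12 g, at the start hidden inside the die's bore about 16 mm above the die's underside
- crucible: small open metal crucible (loose), 25 mm across the rim, 16 mm high, floor 2 mm thick; origin at the centre of its underside, z up; it stands on the stand's base disc, on the stand's axis, underside 8 mm above the worktop, with about 1 mm play in a 2 mm high locating rim
- mallet: small mallet (loose, 0.30 kg): round brass head 33 mm across with white nylon faces 30 mm across, 64 mm from face to face, and a straight wooden handle. It stands on one face, head axis upright, handle level. Origin: centre of the face it stands on (at the worktop); z points along the head's axis, away from that face; the handle points along -x, its end 135 mm from the head's axis. Its centre of mass is within 10 mm of the head's axis
- mallet_grip (a point): point on the mallet's handle, near the head: 36 mm from the head's axis along -x of the mallet, 32 mm above the face it stands on. The handle is 15 mm wide (along y of the mallet) and 20 mm high here, from 20 to 90 mm from the head's axis, then 19 by 24 mm at the end
- pot_a: bystander: sample pot with a screw cap, 50 mm across, 69 mm high; origin at the centre of its underside
- pot_b: bystander: sample pot with a screw cap, 53 mm across, 61 mm high; origin at the centre of its underside
- tin: bystander: flat round metal tin, 66 mm across, 21 mm high; origin at the centre of its underside
Things that resemble listed ones, but are neither listed nor needed, are in the scene too. Several things look just like the stand: the one meant starts farthest to the robot's right.

How it is judged (in metres and radians):
On the way, in this order (a step that is already met when the one before it is completed fails the run):
1. the punch is driven down (at least 18 of its 20 mm) by the mallet, the fingers holding the mallet (value of joint punch above 0.018 m and contact force between mallet and die above 2 N and contact force between the fingers and mallet above 1 N), for 0.02 s.
2. the mallet is back on the worktop and let go (height (world z) of mallet_grip below 0.06 m and contact force between the fingers and mallet below 0.2 N and linear speed of mallet below 0.03 m/s), for 0.2 s.
At the end, for the whole second after the job is handed in: The fingers hold the die alone in the air, at least 95 mm above its seat, within 60 mm of the stand's axis, within 0.10 rad of level, moving less than 20 mm/s and 0.15 rad/s; the pellet lies in the crucible, which still stands upright in the stand; the mallet rests on the worktop, let go (z of die in the frame of stand above 0.124 m and horizontal distance between die and stand below 0.06 m and angle between die's own z axis and vertical below 0.1 rad and linear speed of each of die, mallet below 0.02 m/s and angular speed of die below 0.15 rad/s and contact force between the fingers and die above 1 N and contact force between each of mallet, stand and die below 0.1 N and horizontal distance between pellet_center and crucible below 0.009 m and z of pellet_center in the frame of crucible between 0 and 0.014 m and horizontal distance between crucible and stand below 0.008 m and angle between crucible's own z axis and vertical below 0.15 rad and height (world z) of mallet_grip below 0.06 m and contact force between the fingers and mallet below 0.2 N); the arm keeps its last pose, push and grip.
It fails at once if the die or its punch is handled with the fingers while the pellet is still in the die (contact force between the fingers and die above 1 N and z of pellet_center in the frame of die above 0.002 m).
It fails at once if the die is tipped over (more than 0.35 rad) (angle between die's own z axis and vertical above 0.35 rad).
It fails at once if a sample pot or the tin is moved more than 30 mm (distance of any of pot_a, pot_b, tin from where it was at the start of the episode above 0.03 m).
It also fails if it takes over 58 s, if anything falls off the work surface, if the arm or the gripper's body presses on something with over 40 N, if the wrist force passes 120 N, or if a joint passes its speed limit or range.

## Working session

There is one attempt and no reset: what is moved stays moved. The work goes in short steps, Python scripts to look and compute and a shell command to move; the robot and the scene stay as the last step left them, time stands still between calls to the robot, and variables do not carry over. Pictures are saved under pics/ and viewed, and the job is handed in when it is done.

```bash
ls; mkdir -p pics; python3 - <<'E'
from plant import ctrl, snapshot
import cv2
print(ctrl.get_obs())
for n in ("side","top","wrist"):
    s=snapshot(n); cv2.imwrite(f"pics/{n}0.png",s["image"])
    print(n,{k:(v.tolist() if hasattr(v,'tolist') else v) for k,v in s.items() if k!="image"})
E
```

```text
pics
{'clock': 0.0, 'joint_pos': array([-4.83524431e+01,  2.05911199e+01,  6.32093654e-01, -2.12128049e-02,
       -7.01359473e+01, -1.65083939e+01]), 'qvel': array([-0.07194179,  0.04285193, -0.0265963 ,  0.04088741,  0.0207378 ,
        0.02120561]), 'tau': array([-6.93799320e-04, -5.82724464e+01,  2.93061680e+01,  6.99759990e+00,
        6.99918033e-03, -1.43747975e-04]), 'tool_pos': array([ 0.28652852, -0.61060551,  0.22561005]), 'orientation': array([ 1.79903275e+02, -7.87082860e-03, -1.54868055e+02]), 'force': array([ 0.16967635, -0.09625511,  0.04041771]), 'moment': array([ 0.0010822 ,  0.05940033, -0.00141005]), 'opening': 0.08760224235408613}
side {'mtx': [[492.557974011585, 0.0, 322.4823688130711], [0.0, 492.557974011585, 233.02046441575823], [0.0, 0.0, 1.0]], 'eye': [0.5132071705729533, 1.1399968073771625, 1.119098877712094], 'attitude': [41.78522969560942, 0.15850859723667682, -175.8928445782488]}
top {'mtx': [[584.6783192533742, 0.0, 310.72359255756356], [0.0, 584.6783192533742, 240.37203158651457], [0.0, 0.0, 1.0]], 'eye': [0.3523704472986415, 0.22997739546048862, 1.6924401967617269], 'attitude': [8.336357972981409, -0.1880324188091611, -91.68835442586777]}
wrist {'mtx': [[382.86507477121467, 0.0, 318.4601872909176], [0.0, 382.86507477121467, 245.97917556114496], [0.0, 0.0, 1.0]], 'tool_from_camera': [[0.00030459861827156627, 0.9623024892559584, 0.27198129787077036, 0.07363983935023519], [0.9999998476802872, -0.00041830396984586304, 0.00036008497767961136, -4.42106599851666e-05], [0.00046028152698793516, 0.27198114676127055, -0.9623024700931307, -0.1568553568686066], [0.0, 0.0, 0.0, 1.0]]}
```

View pics/side0.png

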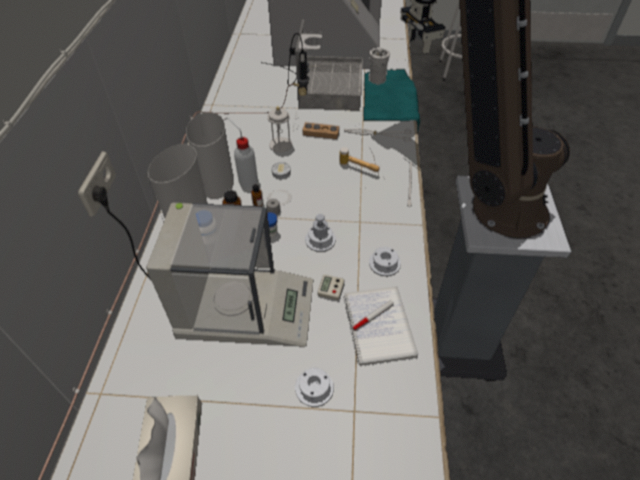

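View pics/top0.png

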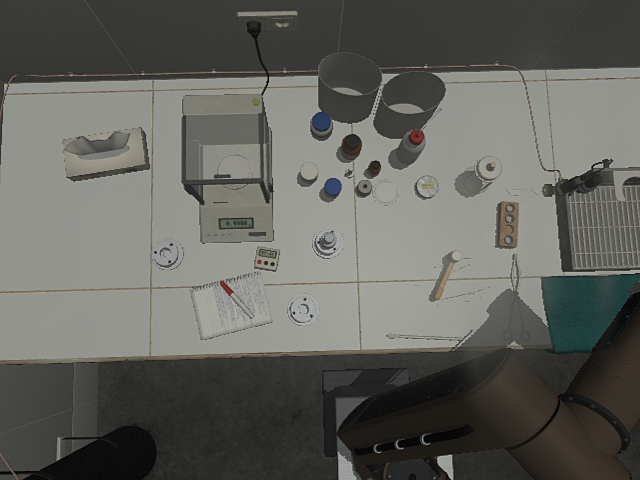

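View pics/wrist0.png

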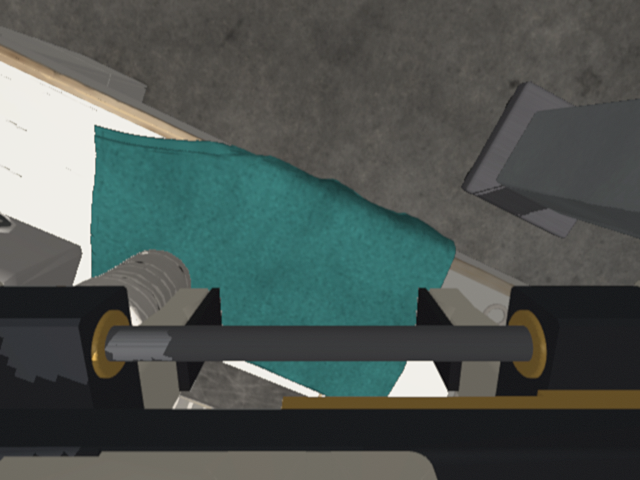

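The top view shows the die on its stand at about (327,242). This is the rightmost of the three stands, so it is the one meant. The mallet head is near (453,258), with the handle end near (437,298). I'll zoom in and measure.

```bash
cat > h.py <<'E'
import numpy as np, cv2
from scipy.spatial.transform import Rotation as R
from plant import ctrl, snapshot
def cam(s,obs=None):
    if "eye" in s: return np.array(s["eye"]),R.from_euler('xyz',s["attitude"],degrees=True).as_matrix()
    T=np.array(s["tool_from_camera"]); Rt=R.from_euler('xyz',obs["orientation"],degrees=True).as_matrix()
    return Rt@T[:3,3]+obs["tool_pos"], Rt@T[:3,:3]
def ray(s,uv,obs=None):
    e,A=cam(s,obs); K=np.array(s["mtx"]); p=np.linalg.inv(K)@[uv[0],uv[1],1]
    return e, A@np.array([p[0],-p[1],-p[2]])
def onz(s,uv,z,obs=None):
    e,d=ray(s,uv,obs); return e+d*(z-e[2])/d[2]
def proj(s,P,obs=None):
    e,A=cam(s,obs); q=A.T@(np.array(P)-e); K=np.array(s["mtx"]); p=K@[q[0],-q[1],-q[2]]; return p[:2]/p[2]
def tri(*rs):
    M=np.zeros((3,3));b=np.zeros(3)
    for e,d in rs:
        d=d/np.linalg.norm(d);P=np.eye(3)-np.outer(d,d);M+=P;b+=P@e
    return np.linalg.solve(M,b)
def save(s,name,box=None,f=1):
    im=s["image"]
    if box: im=im[box[1]:box[3],box[0]:box[2]]
    cv2.imwrite("pics/"+name,cv2.resize(im,None,fx=f,fy=f,interpolation=cv2.INTER_CUBIC))
E
python3 - <<'E'
from h import *
t=snapshot("top"); s=snapshot("side")
a=t["image"][215:315,280:480]; b=s["image"][130:260,280:440]
save(t,"tz.png",(280,200,480,320),4); save(s,"sz.png",(280,130,440,260),4.5)
for n,uv,z in (("head",(453,258),.064),("hend",(437,298),.032),("die",(327,240),.103)):
    print(n,onz(t,uv,z))
for n,uv,z in (("head",(344,156),.064),("hend",(379,169),.032),("die",(320,219),.103)):
    print(n,onz(s,uv,z))
E
```

```text
head [ 0.5292145  -0.17981696  0.064     ]
hend [ 0.4202128  -0.13516996  0.032     ]
die [0.58475781 0.17316118 0.103     ]
head [ 0.5366788  -0.14921297  0.064     ]
hend [ 0.41764094 -0.12850992  0.032     ]
die [0.59189932 0.18174565 0.103     ]
```

View pics/tz.png

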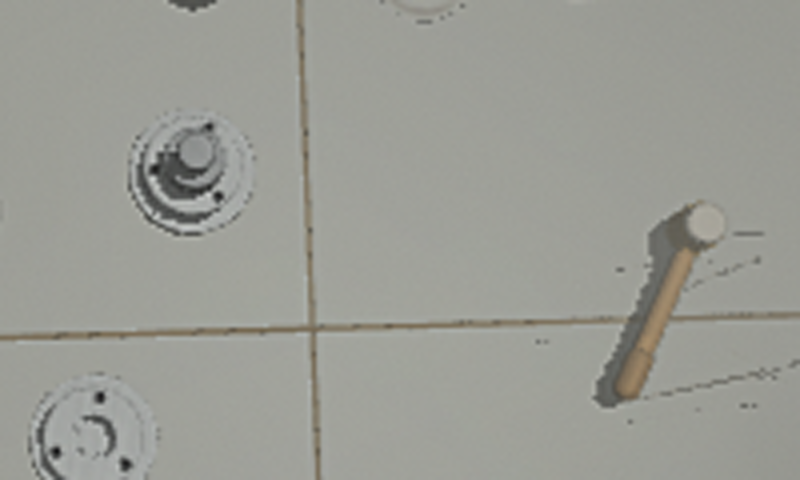

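View pics/sz.png

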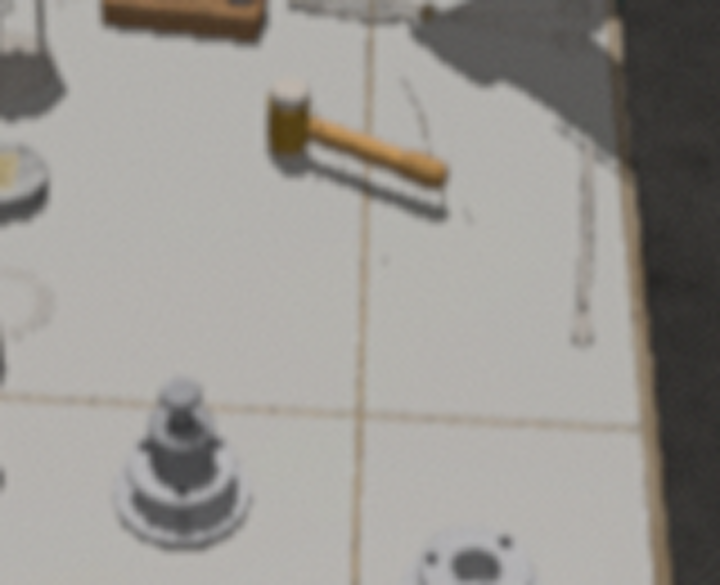

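```bash
python3 - <<'E'
from h import *
t=snapshot("top"); s=snapshot("side")
for n,a,b,z in (("head",(456.1,255.4),(344.4,149.7),.064),("hend",(437.3,297.5),(378,168.5),.034),("die",(328.9,237.8),(320,216),.103)):
    print(n,onz(t,a,z),onz(s,b,z),tri(ray(t,a),ray(s,b)))
# base disc circle of die stand, top view
print("base",onz(t,(190.5/4+280,171/4+200),.008))
h=onz(t,(456.1,255.4),.064); e=onz(t,(437.3,297.5),.032)
print(np.degrees(np.arctan2(*(h-e)[[1,0]])))
E
```

```text
head [ 0.53629341 -0.18899658  0.064     ] [ 0.53674397 -0.18251923  0.064     ] [ 0.53695621 -0.19065423  0.05752405]
hend [ 0.42151322 -0.13566453  0.034     ] [ 0.4211402  -0.12849165  0.034     ] [ 0.42116602 -0.1371796   0.0266885 ]
die [0.59071728 0.16773383 0.103     ] [0.59278292 0.16999296 0.103     ] [0.59207208 0.1675478  0.10022307]
base [0.59050969 0.16821793 0.008     ]
-24.756239616227077
```

```bash
cat >> h.py <<'E'
def to(pos,yaw,tilt=None):
    o=ctrl.get_obs(); A=R.from_euler('xyz',o["orientation"],degrees=True)
    B=R.from_euler('xyz',[180,0,yaw],degrees=True)
    print("shift",A.inv().apply(np.array(pos)-o["tool_pos"]).round(4),"turn",(A.inv()*B).as_rotvec().round(3), "dist",np.linalg.norm(np.array(pos)-o["tool_pos"]).round(3))
def st():
    o=ctrl.get_obs(); print(o["clock"],o["tool_pos"].round(4),o["orientation"].round(2),"F",o["force"].round(2),"M",o["moment"].round(3),"op",round(o["opening"],4),"j",o["joint_pos"].round(1))
E
python3 - <<'E'
from h import *
to((.495,-.172,.2),-25)
E
```

```text
shift [-0.375   0.3089  0.0265] turn [ 0.     0.    -2.266] dist 0.487
```

```bash
python3 -m pendant '[[-0.04,0.033,0,0,0,-0.18,1],[-0.08,0.066,0,0,0,-0.36,1],[-0.12,0.099,0.005,0,0,-0.54,1],[-0.16,0.132,0.01,0,0,-0.72,1],[-0.2,0.165,0.015,0,0,-0.9,1],[-0.24,0.198,0.02,0,0,-1.08,1],[-0.28,0.231,0.025,0,0,-1.26,1],[-0.32,0.264,0.026,0,0,-1.44,1],[-0.35,0.288,0.026,0,0,-1.62,1],[-0.375,0.309,0.026,0,0,-1.8,1],[-0.375,0.309,0.026,0,0,-1.98,1],[-0.375,0.309,0.026,0,0,-2.16,1]]'
python3 - <<'E'
from h import *
st(); to((.495,-.172,.2),-25)
E
```

```text
clock: 1.85
tool_pos: [0.4952, -0.1713, 0.2007]
orientation: [-180.0, -0.0, -30.7]
force: [0.2, -0.3, -0.4]
opening: 0.0873
1.85 [ 0.4952 -0.1713  0.2007] [-1.7999e+02 -1.0000e-02 -3.0690e+01] F [ 0.23 -0.34 -0.44] M [-0.042  0.164  0.051] op 0.0873 j [  2.4   7.4 -20.4  -0.  -62.1  56.9]
shift [0.0002 0.0007 0.0007] turn [-0.    -0.    -0.099] dist 0.001
```

```bash
python3 -m pendant '[[0,0.001,0,0,0,-0.1,1],[0,0.001,0,0,0,-0.1,1],[0,0.001,0,0,0,-0.1,1]]'
python3 - <<'E'
from h import *
st(); save(snapshot("wrist"),"w1.png")
E
```

```text
clock: 2.22
tool_pos: [0.4944, -0.1729, 0.2006]
orientation: [-180.0, -0.0, -25.5]
force: [-0.2, 0.9, -0.6]
opening: 0.0877
2.225 [ 0.4944 -0.1729  0.2006] [-1.80e+02 -1.00e-02 -2.55e+01] F [-0.19  0.92 -0.59] M [-0.085  0.172  0.018] op 0.0877 j [  2.2   7.4 -20.5  -0.  -62.1  62.3]
```

View pics/w1.png

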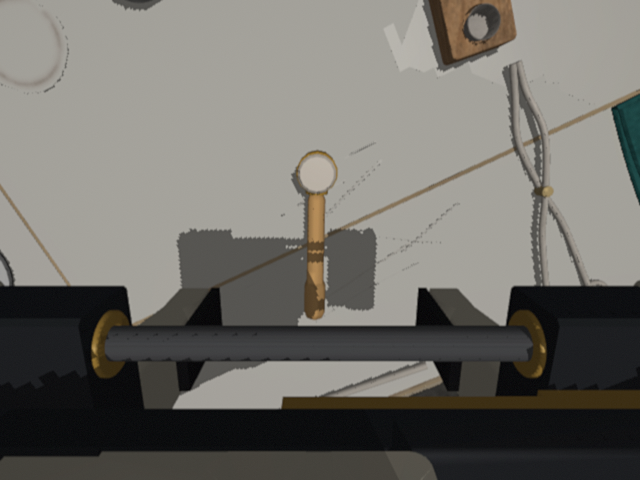

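The wrist view shows the white face centred at (317,173), with the handle running straight down to about (315,316).

```bash
python3 - <<'E'
from h import *
o=ctrl.get_obs(); s=snapshot("wrist"); im=s["image"].astype(int)
m=((im.min(2)>195)&(np.abs(im[:,:,0]-im[:,:,2])<40)).astype(np.uint8)
m[:150]=0;m[196:]=0;m[:,:295]=0;m[:,338:]=0
ys,xs=np.nonzero(m); print(len(xs),im[173,317],im[173,270])
hsv=cv2.cvtColor(s["image"],cv2.COLOR_BGR2HSV)
w=((hsv[:,:,1]>110)&(hsv[:,:,0]<25)&(hsv[:,:,2]>60)).astype(np.uint8); w[:145]=0;w[320:]=0;w[:,:290]=0;w[:,345:]=0
for r in range(150,320,8):
    x=np.nonzero(w[r])[0]
    if len(x): print(r,x.min(),x.max())
hd=onz(s,(317,173),.064,o); print(hd)
A=onz(s,(316,200),.042,o);B=onz(s,(314.8,310),.042,o); d=A-B
print(A,B,np.degrees(np.arctan2(d[1],d[0])))
E
```

```text
0 [166 177 185] [155 163 164]
158 302 331
166 335 335
174 296 336
198 309 323
206 308 323
214 308 323
222 308 323
230 308 323
238 308 323
246 307 322
254 308 322
262 307 322
270 307 322
278 307 322
286 305 323
294 305 324
302 305 323
310 305 323
318 312 316
[ 0.53773506 -0.19271023  0.064     ]
[ 0.51650776 -0.18157222  0.042     ] [ 0.42736222 -0.13773785  0.042     ] -26.18412984590763
```

```bash
python3 - <<'E'
from h import *
to((.507,-.1774,.013),-26)
E
```

```text
shift [ 0.0133 -0.0013  0.1876] turn [-0.    -0.     0.009] dist 0.188
```

```bash
python3 -m pendant '[[0.013,-0.0013,0.05,0,0,0.009,1],[0.013,-0.0013,0.1,0,0,0.009,1],[0.013,-0.0013,0.14,0,0,0.009,1],[0.013,-0.0013,0.165,0,0,0.009,1],[0.013,-0.0013,0.18,0,0,0.009,1],[0.013,-0.0013,0.187,0,0,0.009,1],[0.013,-0.0013,0.187,0,0,0.009,1]]'
python3 - <<'E'
from h import *
st(); save(snapshot("wrist"),"w2.png"); save(snapshot("side"),"s2.png",(240,60,480,240),3)
E
```

```text
clock: 3.2
tool_pos: [0.507, -0.1773, 0.0138]
orientation: [-180.0, -0.0, -25.9]
force: [-0.2, -0.0, 0.2]
opening: 0.0873
3.2 [ 0.507  -0.1773  0.0138] [-1.800e+02 -2.000e-02 -2.589e+01] F [-0.22 -0.01  0.16] M [-0.075  0.174  0.034] op 0.0873 j [  1.7  21.3 -31.1   0.  -37.6  62.4]
```

View pics/w2.png

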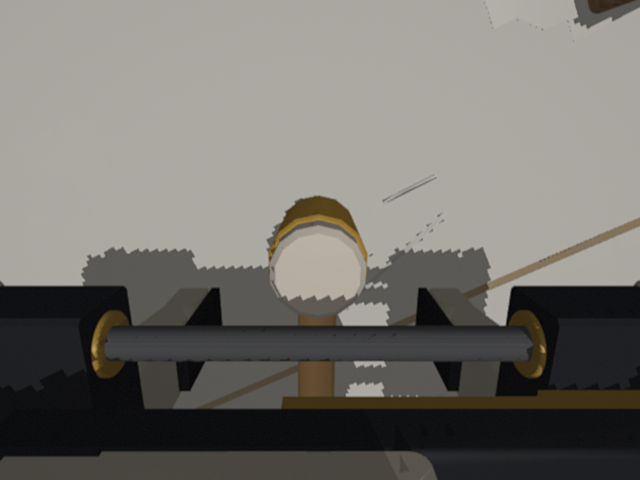

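View pics/s2.png

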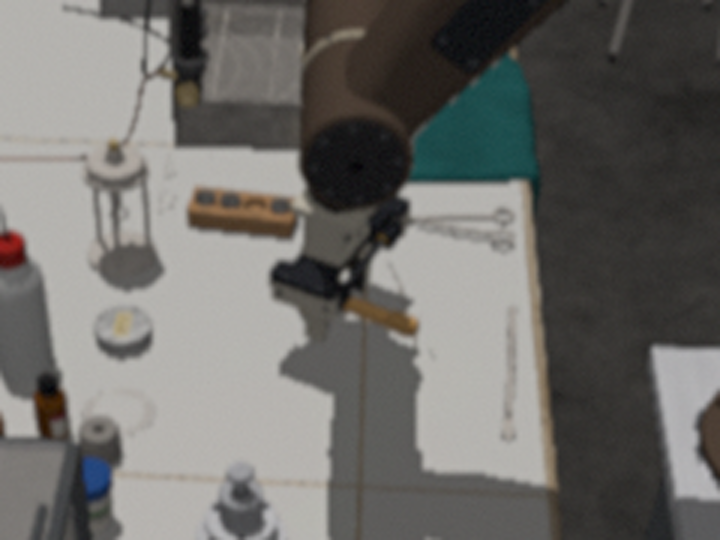

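The handle is centred between the fingers (u≈317, against 318). I'll grip it and lift.

```bash
python3 -m pendant '[[0,0,0,0,0,0,-1],[0,0,0,0,0,0,-1],[0,0,0,0,0,0,-1],[0,0,0,0,0,0,-1],[0,0,0,0,0,0,-1],[0,0,0,0,0,0,-1],[0,0,0,0,0,0,-1],[0,0,0,0,0,0,-1]]'
python3 - <<'E'
from h import *
st(); o=ctrl.get_obs(); s=snapshot("wrist"); print(onz(s,(318,270),.064,o))
E
```

```text
clock: 4.3
tool_pos: [0.5067, -0.1772, 0.0135]
orientation: [-180.0, 0.0, -25.9]
force: [-0.3, 0.9, -1.0]
opening: 0.0149
4.3 [ 0.5067 -0.1772  0.0135] [-180.      0.    -25.89] F [-0.3   0.88 -1.02] M [-0.094  0.219 -0.011] op 0.0149 j [  1.7  21.3 -31.1  -0.  -37.5  62.5]
[ 0.53875944 -0.19301676  0.064     ]
```

```bash
python3 -m pendant '[[0,0,-0.02,0,0,0,-1],[0,0,-0.06,0,0,0,-1],[0,0,-0.11,0,0,0,-1],[0,0,-0.15,0,0,0,-1],[0,0,-0.17,0,0,0,-1],[0,0,-0.18,0,0,0,-1],[0,0,-0.18,0,0,0,-1]]'
python3 - <<'E'
from h import *
st(); save(snapshot("wrist"),"w3.png"); save(snapshot("side"),"s3.png",(240,60,480,240),3)
to((.54,.15,.2),-26)
E
```

```text
clock: 5.22
tool_pos: [0.5065, -0.1772, 0.1933]
orientation: [-180.0, 0.0, -25.9]
force: [0.5, 0.2, -3.6]
opening: 0.0149
5.225 [ 0.5065 -0.1772  0.1933] [-1.7999e+02  2.0000e-02 -2.5900e+01] F [ 0.45  0.21 -3.6 ] M [-0.012  0.247  0.011] op 0.0149 j [  1.7   9.  -19.6  -0.  -61.5  62.5]
shift [-0.1123 -0.3091 -0.0077] turn [0.001 0.002 0.002] dist 0.329
```

View pics/w3.png

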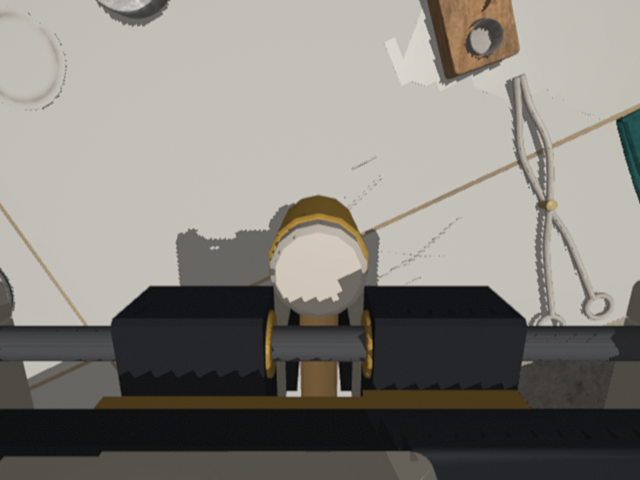

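View pics/s3.png

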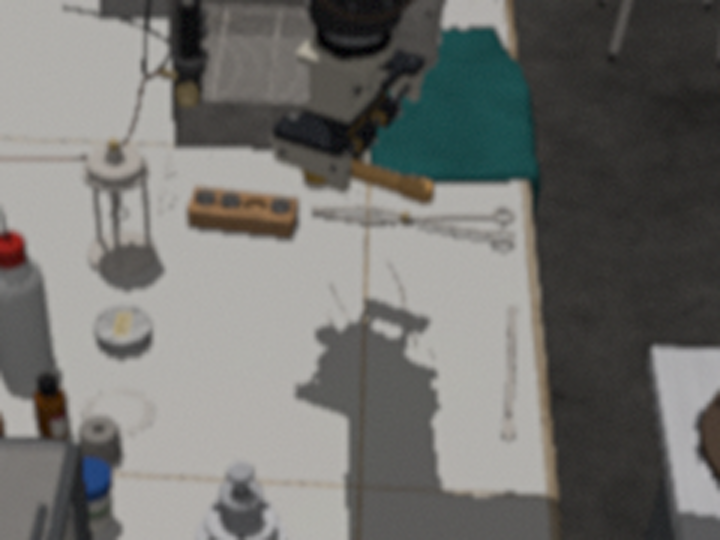

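The mallet is held level, with its head in the same place in the wrist image. Next I move to a spot short of the die and look.

```bash
python3 - <<'E'
from h import *
to((.48,.168,.2),0)
E
```

```text
shift [-0.1741 -0.2991 -0.0076] turn [ 0.     0.002 -0.452] dist 0.346
```

```bash
python3 -m pendant '[[-0.01,-0.015,0,0,0,-0.05,-1],[-0.03,-0.05,-0.004,0,0,-0.1,-1],[-0.055,-0.095,-0.008,0,0,-0.17,-1],[-0.08,-0.14,-0.008,0,0,-0.24,-1],[-0.107,-0.185,-0.008,0,0,-0.31,-1],[-0.133,-0.23,-0.008,0,0,-0.38,-1],[-0.155,-0.268,-0.008,0,0,-0.42,-1],[-0.168,-0.288,-0.008,0,0,-0.452,-1],[-0.174,-0.299,-0.008,0,0.002,-0.452,-1],[-0.174,-0.299,-0.008,0,0.002,-0.452,-1]]'
python3 - <<'E'
from h import *
st(); save(snapshot("wrist"),"w4.png")
E
```

```text
clock: 6.58
tool_pos: [0.4802, 0.1683, 0.201]
orientation: [179.9, -0.1, 0.1]
force: [0.1, -1.4, -4.0]
opening: 0.0147
6.575 [0.4802 0.1683 0.201 ] [ 1.7994e+02 -7.0000e-02  9.0000e-02] F [ 0.09 -1.36 -4.  ] M [-0.156  0.216 -0.035] op 0.0147 j [ 41.5   5.9 -22.2   0.1 -61.9  48.5]
```

View pics/w4.png

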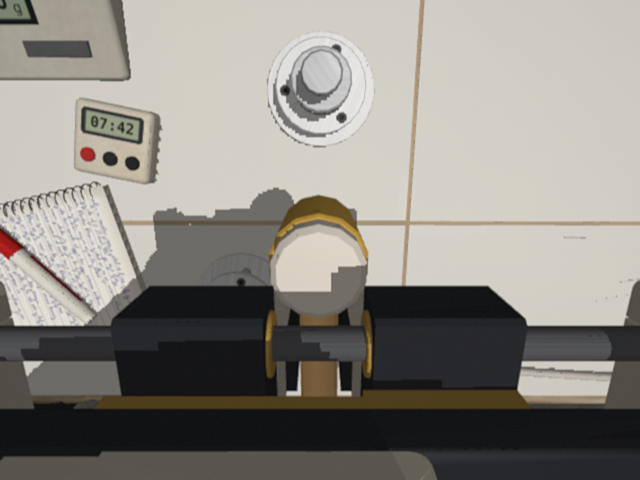

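The punch head's top is centred at about (322,71) and the base disc at about (321,89). The mallet face is at (319,268).

```bash
python3 - <<'E'
from h import *
o=ctrl.get_obs(); s=snapshot("wrist"); save(s,"w5.png",(260,20,390,160),5)
print(onz(s,(322,71),.103,o), onz(s,(321,89),.008,o), "head top",onz(s,(319,268),o["tool_pos"][2]+.0505,o))
E
```

```text
[0.59282167 0.16521756 0.103     ] [0.59352375 0.16508383 0.008     ] head top [0.51642569 0.16736165 0.25159667]
```

View pics/w5.png

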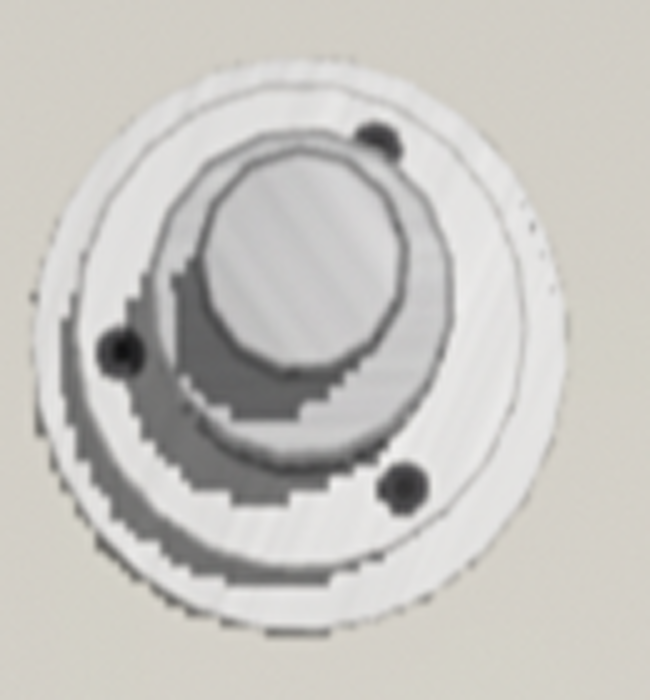

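```bash
python3 -m pendant '[[0.01,0,0,0,0,0,-1],[0.03,0.001,0.01,0,0,0,-1],[0.055,0.0018,0.025,0,0,0,-1],[0.073,0.0018,0.045,0,0,0,-1],[0.08,0.0018,0.06,0,0,0,-1],[0.08,0.0018,0.066,0,0,0,-1],[0.08,0.0018,0.066,0,0,0,-1]]'
python3 - <<'E'
from h import *
st(); save(snapshot("side"),"s6.png",(250,130,410,270),5);save(snapshot("wrist"),"w6.png"); to((.5605,.1665,.1),0)
E
```

```text
clock: 7.55
tool_pos: [0.5604, 0.1656, 0.1356]
orientation: [179.9, -0.1, 0.0]
force: [-0.9, -0.6, -2.9]
opening: 0.0146
7.55 [0.5604 0.1656 0.1356] [ 1.7995e+02 -7.0000e-02  0.0000e+00] F [-0.94 -0.6  -2.92] M [-0.099  0.272  0.004] op 0.0146 j [ 35.7  16.4 -18.2   0.1 -55.4  54.3]
shift [-0.0005 -0.0004  0.0366] turn [-0.    -0.003  0.001] dist 0.037
```

View pics/s6.png

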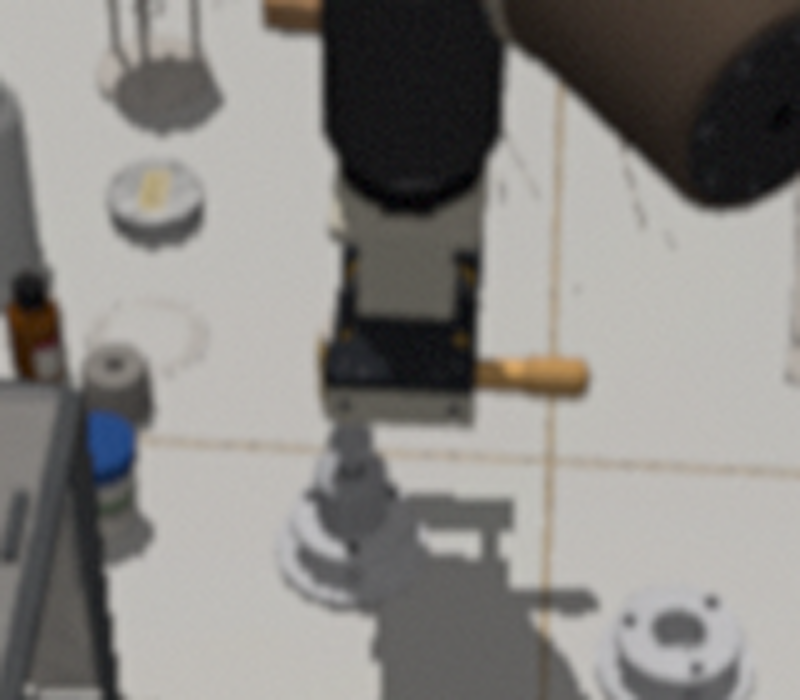

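View pics/w6.png

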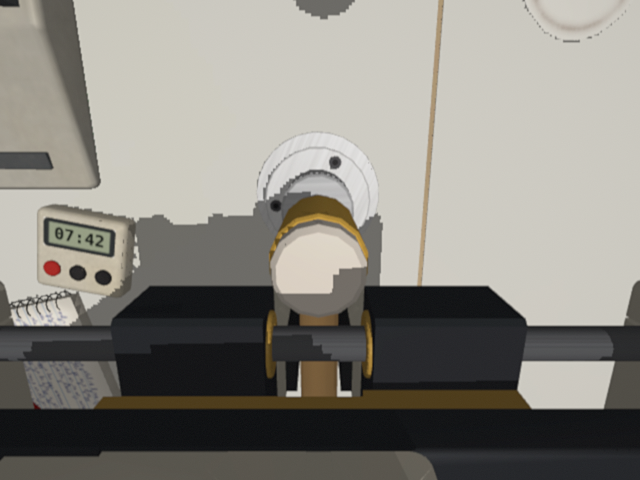

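```bash
python3 -m pendant '[[0,0,0.01,0,0,0,-1],[0,0,0.018,0,0,0,-1],[0,0,0.024,0,0,0,-1],[0,0,0.028,0,0,0,-1],[0,0,0.028,0,0,0,-1]]'
python3 - <<'E'
from h import *
st(); save(snapshot("side"),"s7.png",(250,130,410,270),5);save(snapshot("wrist"),"w7.png")
E
```

```text
clock: 8.28
tool_pos: [0.5608, 0.166, 0.1077]
orientation: [180.0, -0.1, 0.0]
force: [-3.4, 0.5, 2.8]
opening: 0.0145
8.275 [0.5608 0.166  0.1077] [ 1.7997e+02 -1.0000e-01  2.0000e-02] F [-3.44  0.54  2.78] M [0.054 1.591 0.06 ] op 0.0145 j [ 35.7  18.  -19.9   0.1 -52.   54.3]
```

View pics/s7.png

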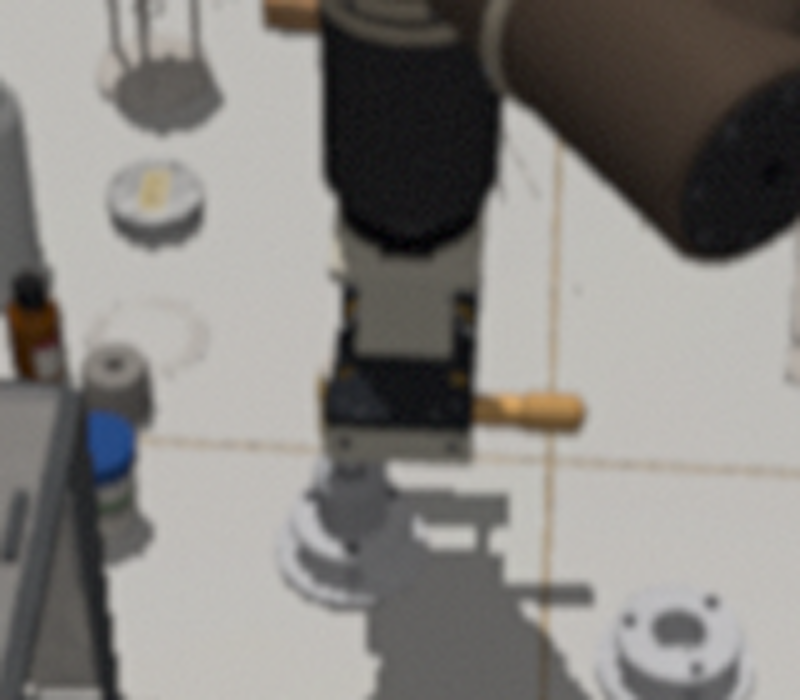

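View pics/w7.png

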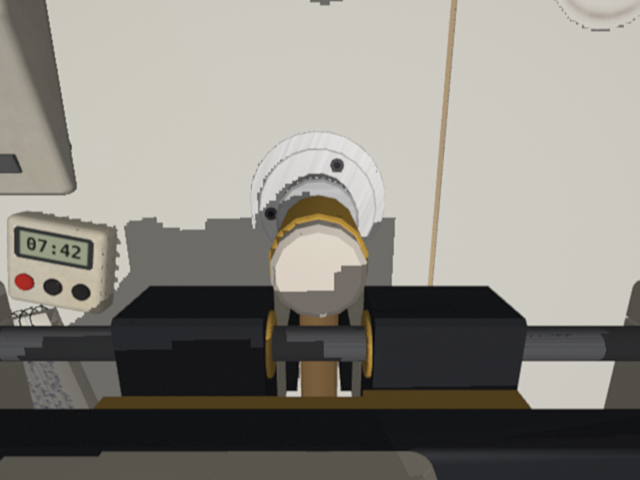

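The mallet is in contact: the force rose about 6 N and there is no tilt. I'll drive it fully down.

```bash
python3 -m pendant '[[0,0,0.005,0,0,0,-1],[0,0,0.009,0,0,0,-1],[0,0,0.0115,0,0,0,-1],[0,0,0.013,0,0,0,-1],[0,0,0.013,0,0,0,-1]]'
python3 - <<'E'
from h import *
st(); save(snapshot("side"),"s8.png",(250,130,410,270),5);save(snapshot("wrist"),"w8.png")
E
```

```text
clock: 9.0
tool_pos: [0.5608, 0.1659, 0.0964]
orientation: [180.0, -0.1, 0.0]
force: [-9.0, 0.6, 14.7]
opening: 0.0147
9.0 [0.5608 0.1659 0.0964] [ 1.7998e+02 -1.5000e-01  4.0000e-02] F [-9.03  0.61 14.73] M [0.01  3.571 0.028] op 0.0147 j [ 35.7  18.7 -20.7   0.1 -50.5  54.3]
```

View pics/s8.png

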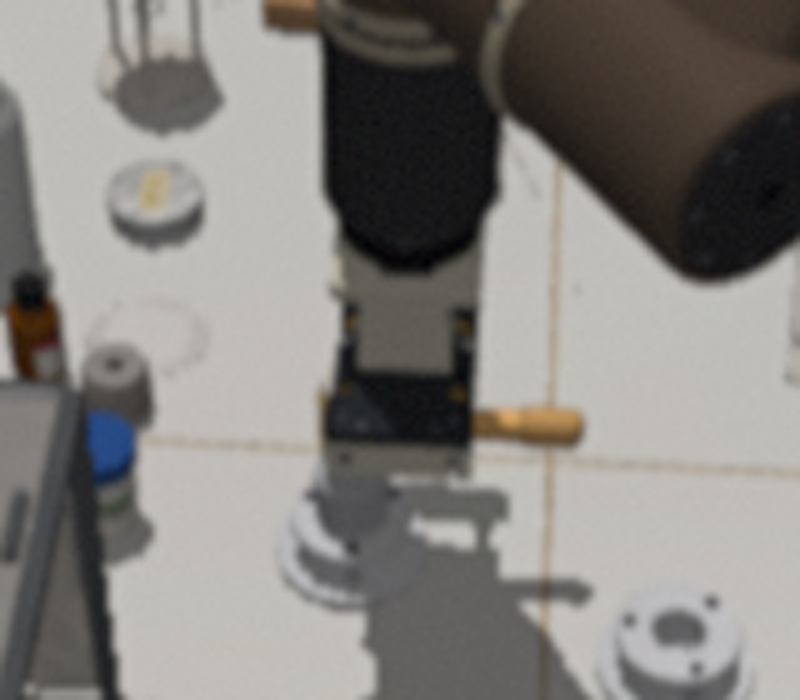

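View pics/w8.png

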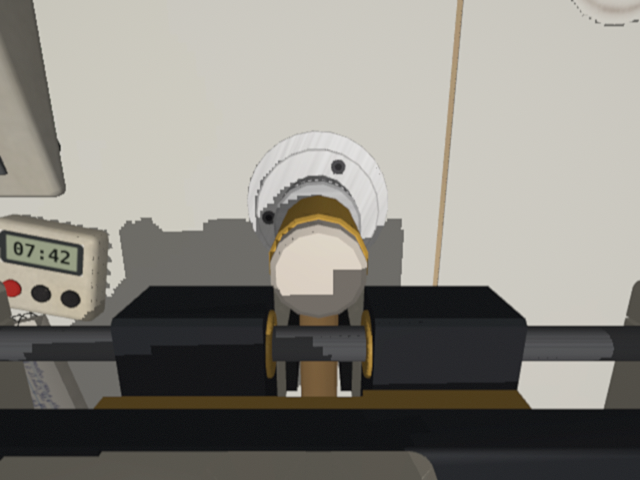

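```bash
python3 -m pendant '[[-0.0015,0,0.001,0,0,0,-1],[-0.0015,0,0.0025,0,0,0,-1],[-0.0015,0,0.0025,0,0,0,-1]]'
python3 - <<'E'
from h import *
st()
E
```

```text
clock: 9.48
tool_pos: [0.5604, 0.1661, 0.0956]
orientation: [-180.0, -0.3, 0.1]
force: [-10.8, -0.8, 25.4]
opening: 0.0149
9.475 [0.5604 0.1661 0.0956] [-1.7998e+02 -2.9000e-01  8.0000e-02] F [-10.84  -0.79  25.43] M [-0.518  4.07  -0.008] op 0.0149 j [ 35.8  18.7 -20.9   0.2 -50.1  54.2]
```

The force rose to about 29 N net and the tool moved only 0.8 mm for 2.5 mm commanded, so the punch is at its stop. I'll retreat straight up, then set the mallet down at a clear spot near (0.48, -0.08).

```bash
python3 -m pendant '[[0,0,0,0,0,0,-1],[0,0,-0.006,0,0,0,-1],[0,0,-0.014,0,0,0,-1],[0,0,-0.022,0,0,0,-1],[0,0,-0.03,0,0,0,-1],[0,0,-0.04,0,0,0,-1],[0,0,-0.06,0,0,0,-1],[0,0,-0.09,0,0,0,-1],[0,0,-0.1,0,0,0,-1]]'
python3 - <<'E'
from h import *
st(); save(snapshot("side"),"s9.png",(250,130,410,270),5);save(snapshot("wrist"),"w9.png"); to((.48,-.08,.12),0)
E
```

```text
clock: 10.6
tool_pos: [0.5599, 0.1663, 0.1939]
orientation: [-180.0, -0.2, 0.0]
force: [0.5, -0.1, -3.2]
opening: 0.0146
10.6 [0.5599 0.1663 0.1939] [-1.7995e+02 -2.3000e-01  2.0000e-02] F [ 0.51 -0.13 -3.17] M [-0.079  0.19  -0.039] op 0.0146 j [ 35.8  13.3 -14.1   0.1 -62.5  54.2]
shift [-0.0798  0.2462  0.0725] turn [-0.001 -0.003  0.   ] dist 0.269
```

View pics/w9.png

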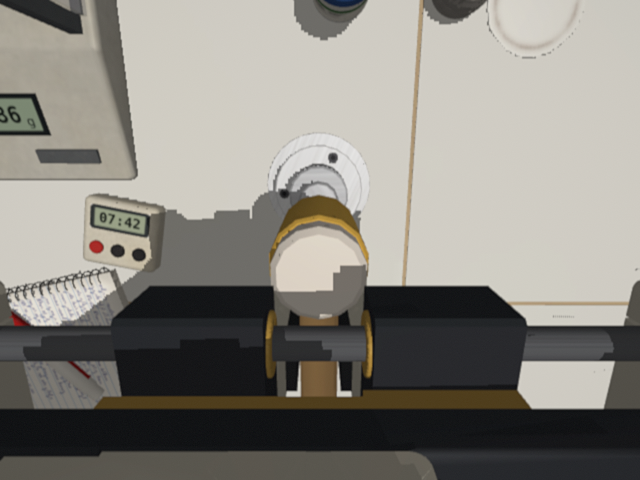

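View pics/s9.png

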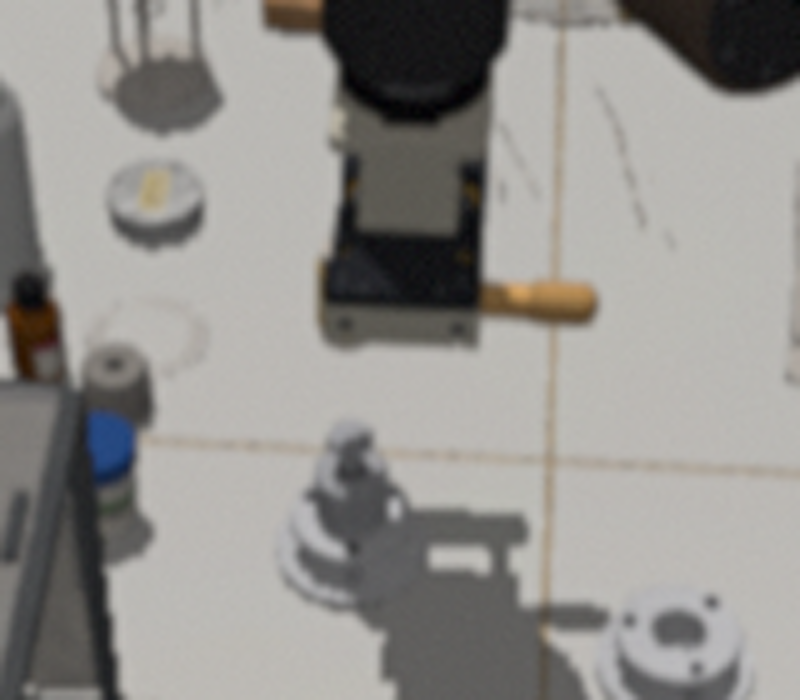

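The die is upright and seated, and the punch has sprung back up.

```bash
python3 -m pendant '[[-0.005,0.02,0,0,-0.003,0,-1],[-0.02,0.06,0,0,-0.003,0,-1],[-0.035,0.11,0.01,0,-0.003,0,-1],[-0.05,0.16,0.03,0,-0.003,0,-1],[-0.065,0.205,0.05,0,-0.003,0,-1],[-0.075,0.235,0.065,0,-0.003,0,-1],[-0.08,0.246,0.08,0,-0.003,0,-1],[-0.08,0.246,0.11,0,-0.003,0,-1],[-0.08,0.246,0.14,0,-0.003,0,-1],[-0.08,0.246,0.16,0,-0.003,0,-1],[-0.08,0.246,0.17,0,-0.003,0,-1],[-0.08,0.246,0.17,0,-0.003,0,-1]]'
python3 - <<'E'
from h import *
st()
E
```

```text
clock: 12.2
tool_pos: [0.4787, -0.0806, 0.0215]
orientation: [179.9, 0.2, -0.0]
force: [-0.4, 1.0, -2.3]
opening: 0.0148
12.2 [ 0.4787 -0.0806  0.0215] [179.95   0.18  -0.  ] F [-0.43  1.02 -2.25] M [-0.107  0.211  0.019] op 0.0148 j [ 13.7  16.9 -37.1   0.  -36.2  76.3]
```

```bash
python3 -m pendant '[[0,0,0.003,0,0,0,-1],[0,0,0.006,0,0,0,-1],[0,0,0.008,0,0,0,-1],[0,0,0.0085,0,0,0,-1],[0,0,0.0085,0,0,0,-1]]'
python3 - <<'E'
from h import *
st()
E
```

```text
clock: 12.82
tool_pos: [0.4797, -0.0801, 0.0137]
orientation: [180.0, 0.1, 0.0]
force: [-0.6, -0.1, -3.7]
opening: 0.0145
12.825 [ 0.4797 -0.0801  0.0137] [1.7998e+02 6.0000e-02 2.0000e-02] F [-0.64 -0.12 -3.68] M [-0.066  0.205  0.02 ] op 0.0145 j [ 13.8  17.6 -37.5   0.  -34.9  76.2]
```

```bash
python3 -m pendant '[[0,0,0.0008,0,0,0,-1],[0,0,0.0016,0,0,0,-1],[0,0,0.0016,0,0,0,-1]]'
python3 - <<'E'
from h import *
st()
E
```

```text
clock: 13.2
tool_pos: [0.4797, -0.0802, 0.013]
orientation: [180.0, 0.0, 0.0]
force: [-5.5, 1.1, 11.0]
opening: 0.0144
13.2 [ 0.4797 -0.0802  0.013 ] [1.7997e+02 4.0000e-02 4.0000e-02] F [-5.47  1.08 10.95] M [0.408 1.798 0.008] op 0.0144 j [ 13.8  17.7 -37.6   0.  -34.8  76.3]
```

```bash
python3 -m pendant '[[0,0,-0.0008,0,0,0,-1],[0,0,-0.0008,0,0,0,0],[0,0,-0.0008,0,0,0,1],[0,0,-0.0008,0,0,0,1],[0,0,-0.0008,0,0,0,1],[0,0,-0.0008,0,0,0,1],[0,0,-0.0008,0,0,0,1],[0,0,-0.0008,0,0,0,1]]'
python3 - <<'E'
from h import *
st()
E
python3 -m pendant '[[0,0,-0.02,0,0,0,1],[0,0,-0.06,0,0,0,1],[0,0,-0.11,0,0,0,1],[0,0,-0.16,0,0,0,1],[0,0,-0.19,0,0,0,1],[0,0,-0.19,0,0,0,1]]'
python3 - <<'E'
from h import *
st(); save(snapshot("wrist"),"w10.png"); save(snapshot("top"),"t10.png",(280,150,540,340),3); to((.5925,.1658,.2),60); to((.5925,.1658,.2),0)
E
```

```text
clock: 14.2
tool_pos: [0.4796, -0.0802, 0.0129]
orientation: [180.0, 0.1, 0.0]
force: [-0.8, -0.4, -0.5]
opening: 0.0796
14.2 [ 0.4796 -0.0802  0.0129] [1.7998e+02 6.0000e-02 1.0000e-02] F [-0.8  -0.4  -0.49] M [-0.068  0.161 -0.008] op 0.0796 j [ 13.8  17.7 -37.6   0.  -34.8  76.2]
clock: 14.95
tool_pos: [0.4812, -0.0799, 0.2056]
orientation: [-180.0, -0.2, 0.0]
force: [0.5, -0.0, -0.7]
opening: 0.0875
14.95 [ 0.4812 -0.0799  0.2056] [-1.7998e+02 -2.5000e-01  3.0000e-02] F [ 0.53 -0.02 -0.74] M [-0.067  0.155 -0.007] op 0.0875 j [ 13.8   3.5 -24.3   0.  -62.   76.3]
shift [ 0.113  -0.2458  0.0026] turn [-0.000e+00  1.000e-03 -1.047e+00] dist 0.271
shift [ 0.113  -0.2458  0.0026] turn [ 0.     0.001 -0.   ] dist 0.271
```

View pics/w10.png

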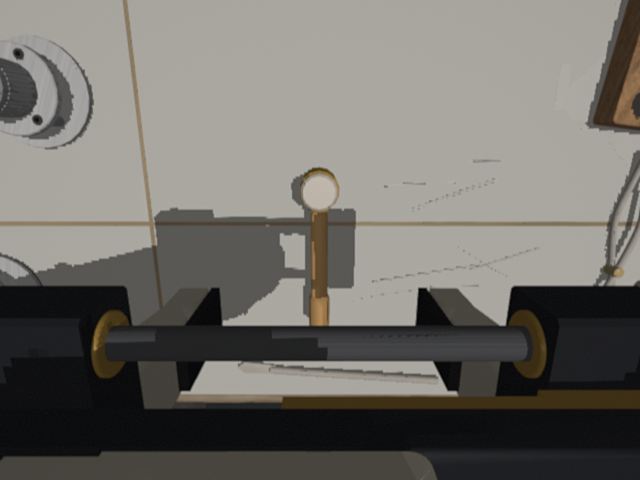

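View pics/t10.png

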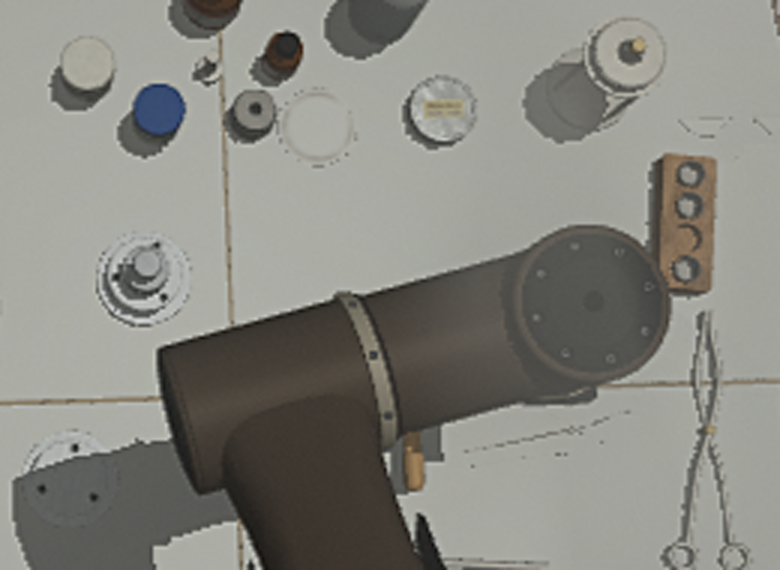

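The mallet stands upright on the worktop, released. Next I go above the die with the jaws along world y.

```bash
python3 -m pendant '[[0.01,-0.02,0,0,0,0,1],[0.03,-0.06,0,0,0,0,1],[0.05,-0.11,0,0,0,0,1],[0.075,-0.16,0,0,0,0,1],[0.095,-0.205,0,0,0,0,1],[0.107,-0.233,0,0,0.001,0,1],[0.113,-0.246,0.002,0,0.001,0,1],[0.113,-0.246,0.002,0,0.001,0,1],[0.113,-0.246,0.002,0,0.001,0,1]]'
python3 - <<'E'
from h import *
st(); save(snapshot("wrist"),"w11.png"); save(snapshot("top"),"t11.png",(280,150,540,340),3); to((.5925,.1658,.042),0)
E
```

```text
clock: 16.18
tool_pos: [0.5923, 0.1652, 0.2002]
orientation: [179.9, 0.1, -0.0]
force: [-0.7, -0.1, 0.5]
opening: 0.0878
16.175 [0.5923 0.1652 0.2002] [ 1.7995e+02  6.0000e-02 -1.0000e-02] F [-0.7  -0.11  0.52] M [-0.092  0.19   0.019] op 0.0878 j [ 33.8  16.   -9.4   0.  -64.7  56.2]
shift [ 0.     -0.0008  0.1588] turn [ 0.     0.    -0.001] dist 0.159
```

View pics/w11.png

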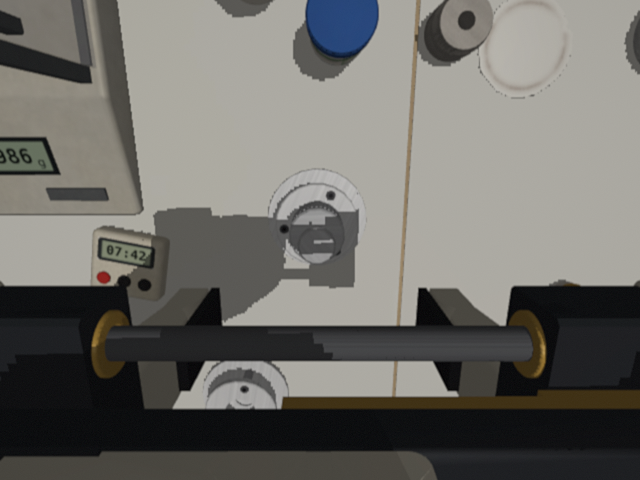

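View pics/t11.png

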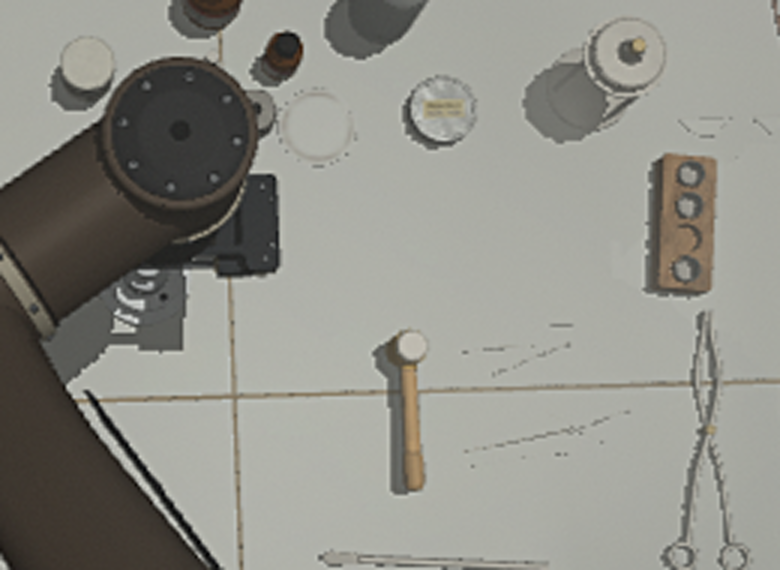

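```bash
python3 - <<'E'
from h import *
o=ctrl.get_obs(); s=snapshot("wrist"); save(s,"w12.png",(250,150,385,290),5)
print(onz(s,(316.5,218),.008,o),onz(s,(316,244),.103,o))
E
```

```text
[0.59377912 0.16644289 0.008     ] [0.59498185 0.16639017 0.103     ]
```

View pics/w12.png

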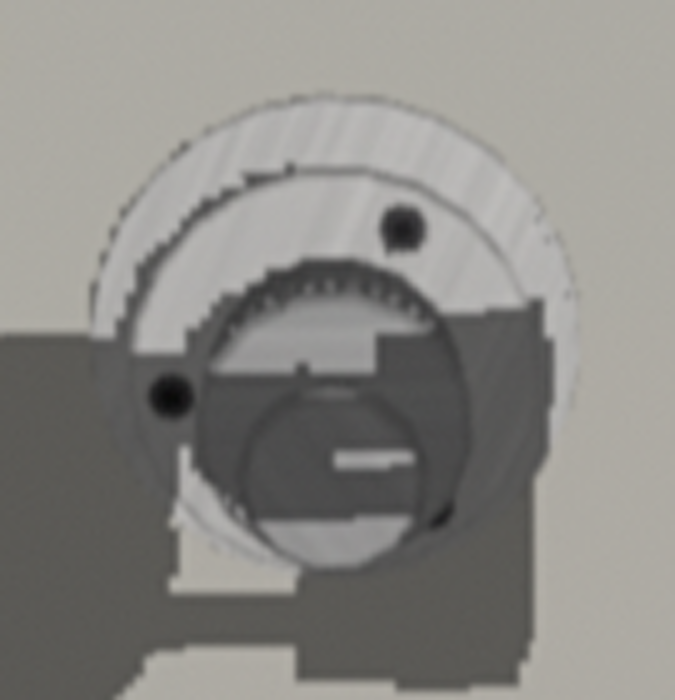

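The die axis comes out at about (0.593, 0.1665), which agrees with the earlier fix. I'll descend over it.

```bash
python3 -m pendant '[[0.0005,-0.0013,0.02,0,0,0,1],[0.0005,-0.0013,0.06,0,0,0,1],[0.0005,-0.0013,0.1,0,0,0,1],[0.0005,-0.0013,0.13,0,0,0,1],[0.0005,-0.0013,0.15,0,0,0,1],[0.0005,-0.0013,0.158,0,0,0,1],[0.0005,-0.0013,0.158,0,0,0,1]]'
python3 - <<'E'
from h import *
st(); save(snapshot("wrist"),"w13.png"); save(snapshot("side"),"s13.png",(250,130,410,270),5)
E
```

```text
clock: 17.2
tool_pos: [0.5933, 0.1668, 0.0428]
orientation: [180.0, 0.0, -0.0]
force: [-0.3, -0.1, 0.6]
opening: 0.088
17.2 [0.5933 0.1668 0.0428] [ 1.7996e+02  1.0000e-02 -1.0000e-02] F [-0.31 -0.14  0.6 ] M [-0.093  0.071 -0.011] op 0.088 j [ 33.9  24.9 -19.3   0.  -45.8  56.1]
```

View pics/w13.png

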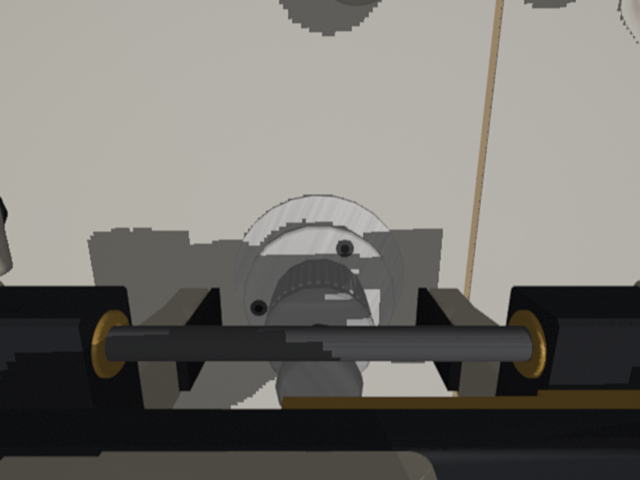

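View pics/s13.png

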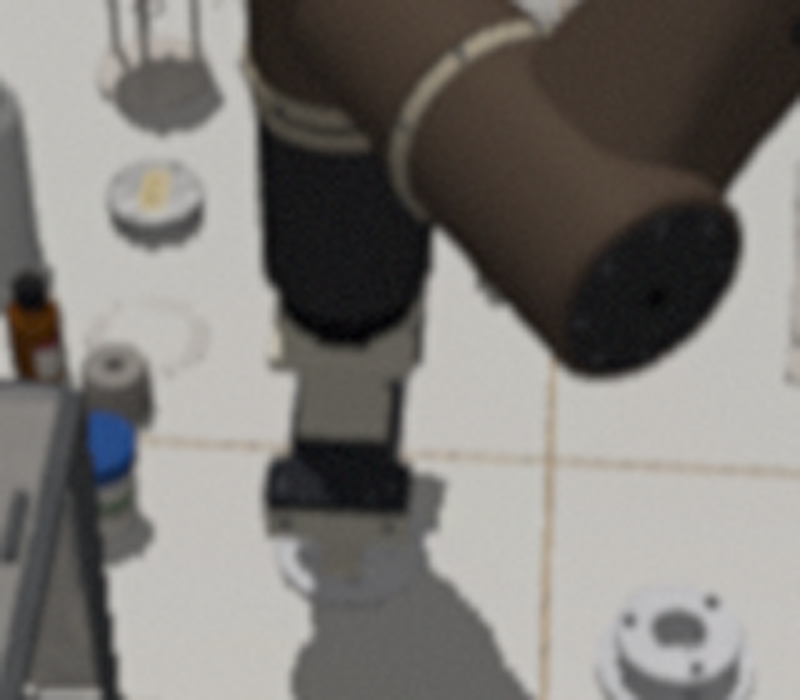

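The die is centred between the pads: its knurled body and punch are at u≈319. Closing.

```bash
python3 -m pendant '[[0,0,0,0,0,0,-1],[0,0,0,0,0,0,-1],[0,0,0,0,0,0,-1],[0,0,0,0,0,0,-1],[0,0,0,0,0,0,-1],[0,0,0,0,0,0,-1],[0,0,0,0,0,0,-1]]'
python3 - <<'E'
from h import *
st()
E
```

```text
clock: 18.18
tool_pos: [0.5932, 0.1671, 0.0426]
orientation: [180.0, 0.0, 0.0]
force: [-0.2, -0.2, 0.6]
opening: 0.044
18.175 [0.5932 0.1671 0.0426] [1.7997e+02 1.0000e-02 1.0000e-02] F [-0.19 -0.24  0.58] M [-0.288  0.207 -0.016] op 0.044 j [ 33.9  25.  -19.3   0.  -45.8  56.1]
```

```bash
python3 -m pendant '[[0,0,-0.003,0,0,0,-1],[0,0,-0.008,0,0,0,-1],[0,0,-0.016,0,0,0,-1],[0,0,-0.028,0,0,0,-1],[0,0,-0.045,0,0,0,-1],[0,0,-0.065,0,0,0,-1],[0,0,-0.085,0,0,0,-1],[0,0,-0.1,0,0,0,-1],[0,0,-0.11,0,0,0,-1],[0,0,-0.114,0,0,0,-1],[0,0,-0.114,0,0,0,-1],[0,0,-0.114,0,0,0,-1]]'
python3 - <<'E'
from h import *
st(); save(snapshot("wrist"),"w14.png"); save(snapshot("side"),"s14.png",(250,130,410,270),5); save(snapshot("top"),"t14.png",(260,150,520,340),3)
E
```

```text
clock: 19.68
tool_pos: [0.5929, 0.1671, 0.1559]
orientation: [179.9, 0.1, 0.0]
force: [-1.1, -0.3, -3.2]
opening: 0.0433
19.675 [0.5929 0.1671 0.1559] [1.7994e+02 7.0000e-02 1.0000e-02] F [-1.15 -0.34 -3.16] M [-0.141  0.129  0.046] op 0.0433 j [ 33.9  18.1 -12.6   0.  -59.4  56.1]
```

View pics/w14.png

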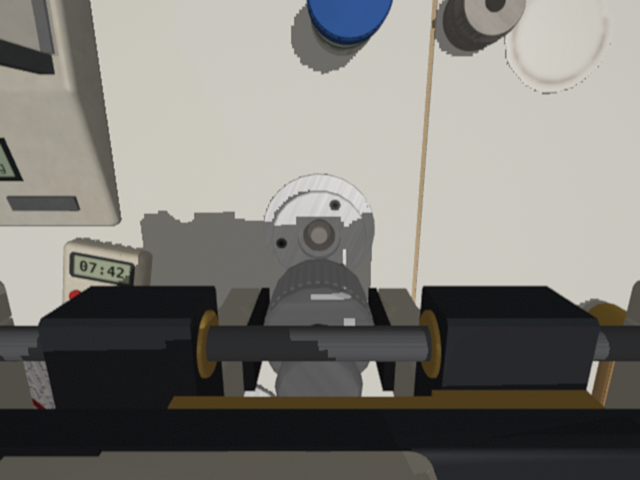

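View pics/s14.png

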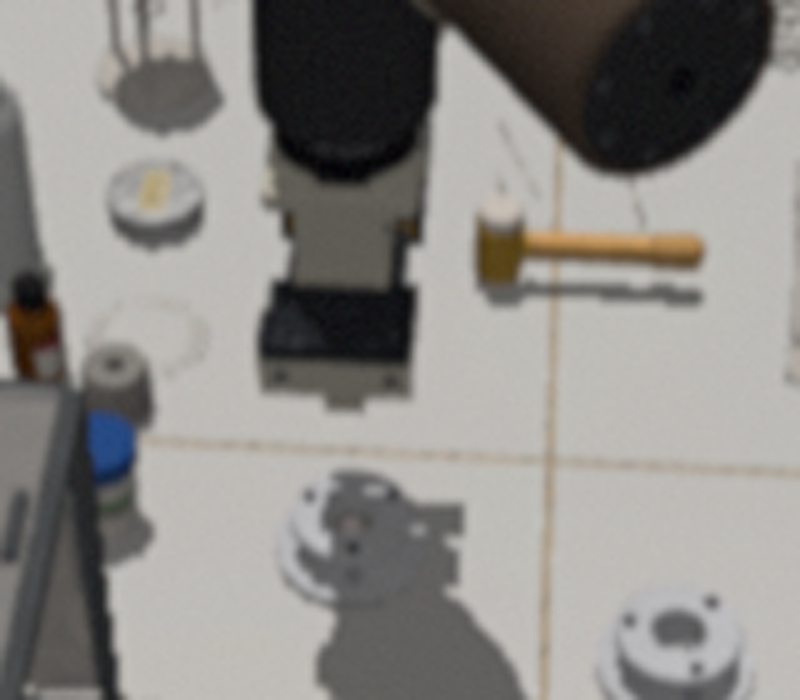

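View pics/t14.png

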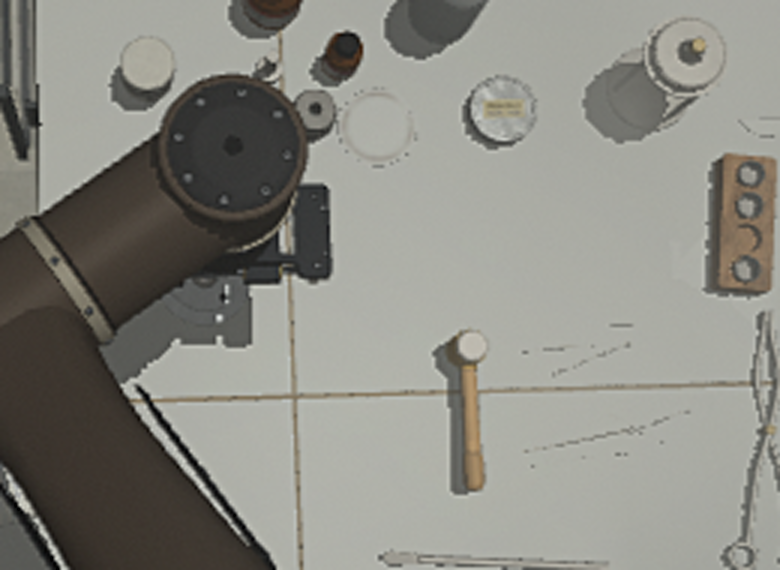

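```bash
python3 - <<'E'
from h import *
st(); s=snapshot("wrist"); s["image"]=cv2.convertScaleAbs(s["image"],alpha=1.4); save(s,"w15.png",(260,165,380,275),6); save(snapshot("side"),"s15.png",(300,220,340,260),14)
E
```

```text
19.825 [0.593  0.1671 0.1561] [1.7995e+02 5.0000e-02 1.0000e-02] F [-0.12  0.08 -3.24] M [-0.109  0.148 -0.034] op 0.044 j [ 33.9  18.1 -12.5   0.  -59.4  56.1]
```

View pics/w15.png

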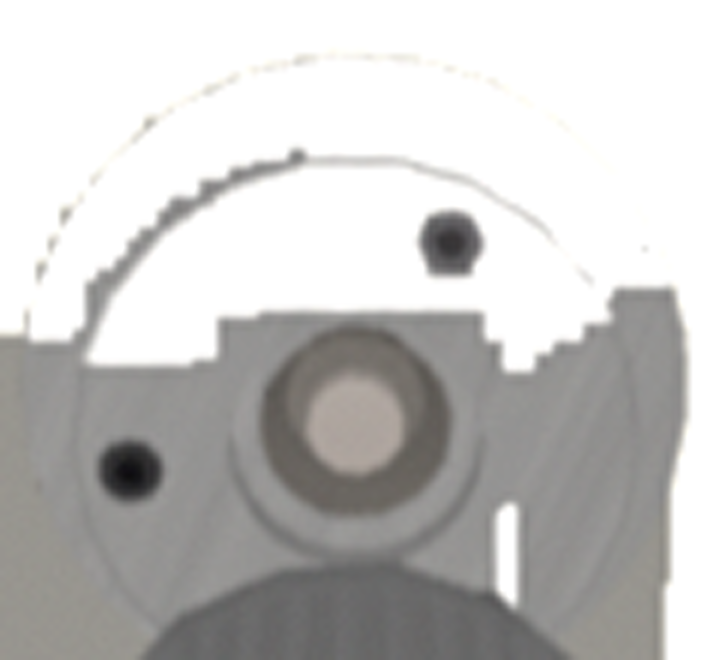

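The white pellet lies inside the crucible, centred in the stand's hole. I'll settle briefly and hand in.

```bash
python3 -m pendant '[[0,0,0,0,0,0,-1],[0,0,0,0,0,0,-1],[0,0,0,0,0,0,-1],[0,0,0,0,0,0,-1]]'
python3 - <<'E'
from h import *
st(); print(ctrl.close_job())
E
```

```text
clock: 20.42
tool_pos: [0.5933, 0.1672, 0.1567]
orientation: [180.0, 0.0, 0.0]
force: [0.0, -0.1, -4.1]
opening: 0.0437
20.425 [0.5933 0.1672 0.1567] [1.7998e+02 0.0000e+00 1.0000e-02] F [ 0.   -0.05 -4.12] M [-0.092  0.1   -0.04 ] op 0.0437 j [ 33.9  18.1 -12.5   0.  -59.4  56.1]
the job is handed in; nothing more can be done
None
```

The job is done and handed in at about 20.4 s of the 58 s allowed; no verdict was reported.

- **Punch:** I gripped the mallet by its handle near the head and pressed the punch down until it stopped. The net force rose to about 29 N, and the tool moved only 0.8 mm for 2.5 mm commanded. The sideways force reached about 11 N while pressing, but the die stayed seated and upright.
- **Mallet:** it stands upright on the worktop, let go, at a clear spot near (0.52, -0.08).
- **Die:** it is gripped by its knurled body (opening 44 mm) and was lifted about 114 mm straight up. It is held level over the stand, with the wrist force showing about 4 N of load.
- **Pellet:** the last wrist picture shows it inside the crucible, centred in the stand.
- **Bystanders:** the sample pots and tin looked untouched in the last pictures, but I did not measure their positions. No check failed or disagreed by more than about 2 mm, apart from the first side-view mallet fix, which was 6–7 mm off the top view; I used the wrist view instead.

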